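# Release the slide bolt, lift the latch and open the gas dryer's hatch

## Robot

A 6-joint arm with a two-finger parallel gripper is mounted at the origin on the work surface. World frame = base frame: x ahead of the robot, y to its left, z up, the work surface at z = 0. Lengths are in mm, angles in rad, forces in N, time in s.
With the tool pointing down it reaches from about 325 to 775 mm from the base axis. Payload 5.5 kg.
Tool frame: the origin (TCP) lies at the centre of the arm's flange, where the gripper is bolted on; the fingertips stand 182 mm ahead of it and the grasp point (between the pads) lies 163 mm ahead of it (tip_reach is the z of the fingertips in the tool frame, in mm); z points along the fingers, y is the line along which they close (so a half turn about z gives the same grasp; the last joint's range is limited). The gripper opens to 88 mm and grips with 3 to 60 N. Pads are 20 mm wide; open, the fingers measure 115 mm over their backs; the gripper's body (75 mm by 178 mm) begins 61 mm behind the grasp point.
Start: joints at [-1.173, 0.091, 1.231, -0, 1.82, -0.057], TCP at [263.572, -539.025, 404.631] pointing down, gripper open.
Joint ranges: [-2.87, 2.87], [-0.86, 2.18], [0.17, 2.46], [-1.51, 4.65], [0.06, 2.69], [-2.65, 2.65]. Speed limits (rad/s): [2.57, 2.57, 3.01, 3.14, 3.14, 3.14].

## Interface

Orientations are given as a rotation vector (axis times angle).
In Python, from plant import * gives the robot as it stands. The module is installed in compiled form; this text tells all that it offers.
- The arm moves only by the tool move_arm, never from a script. Its argument "series" is a list of rows, each an object with "rot": the turn, a rotation vector about the tool's x, y, z in rad, a list of three; "travel": the shift along the tool's x, y, z in cm, a list of three; "hand": the opening, from 0 (shut) to 1 (fully open). In form: [{"rot": [rx, ry, rz], "travel": [tx, ty, tz], "hand": hand}, ...]. A call has 1 to 20 rows; each row is the pose to reach, as a shift and turn from the pose commanded when the call began, along the tool's axes at that moment; what a row does not reach only later rows make up. A row lasts 1/12 s, in which the tool goes at most 41.7 mm and 7.16 degrees, less where a joint would pass 70% of its speed; a pose out of reach is approached as far as the arm can. A call with a gripper value outside its range is refused whole. The fingers move at their own pace and stop on an object; "force" is the grip in N (left out, the last holds). Time passes only in rows, so rows that repeat a pose let the fingers close. It gives the time, the measured TCP pose, the force, the opening and the grip force at its end, in the units of the state.
- sense(): the state, without advancing time (a new reading comes with each control period).
- grab_frame(name): name is "scene" or "top" or "wrist"; returns a dict with "img" (480x640x3 uint8, blue, green, red), "range_z" (480x640 float32, mm along the optical axis (not along the pixel's ray), 0 where there is no reading), "fov_y" (degrees; the focal length in pixels is half the picture's height over the tangent of half this angle, whatever the lens; pixels are square), "cx", "cy" (the principal point, pixels), "k1" (the pictures are not rectified: a ray, as slopes to the right and down, at radius r is drawn at 1 + k1 r^2 times it, then the intrinsics apply), "T" (4x4, takes a point from camera to world coordinates); the wrist camera has in their place "mount" (4x4, takes a point from camera to tool coordinates, whose origin is the TCP and whose axes are the flange's). Camera axes: x right, y down, z forward; pixel columns grow to the right and rows downward; lengths in mm; the calibration is good to about 2 mm. A picture is of the moment at which its call begins: read the wrist's pose just before it.
- sign_off(): hands the job in; it is judged then, once.
The state is a dict: "time_s": time; "joints": joint angles; "qd": joint speeds; "tau": joint torques, N m; "tool_pos": TCP position; "tcp_rot": TCP orientation; "wrist_force": force on the tool from outside, world axes, zero at the start; "wrist_torque": the same for the moment, N m; "gripper_width": finger opening in mm; "gripper_force": force on a finger pad.
Only numpy, scipy, OpenCV 4.12 (cv2) and the standard library are available. Lean on these libraries where they do the work, as an engineer would, in place of code of your own. Each camera call takes 0.05 s, during which the arm holds its last target. There are 200 camera calls.

## Task

Open the service hatch on top of the bench gas dryer: slide the safety tab gently aside until its bolt no longer holds down the latch lever's tip, lift the lever right up to unhook it, and raise the hatch at least half open (about 45 degrees) so that it stays up by itself. Do not force the tab, nor the lever while it is still held, and leave the jar, the flask and the wrench where they are.

Things in the scene. Friction and masses are not known exactly. Their poses are not given: they have to be found in the camera images.
- dryer: a white bench gas dryer, a box 400 x 260 x 115 mm (x, y, z) fixed to the bench. Origin: centre of its underside; x points from its front (robot's side) to its rear, y to its left, z up. Directions below are the dryer's, hatch shut. The front 85 mm of its top is an open deck; a grey box 38 mm high stands at the rear left
- hatch: grey steel hatch on the dryer's top, 222 x 170 x 5 mm, 0.8 kg with fittings. Origin: on the hinge line, middle of its rear edge, 117.5 mm above the bench; top face 5 mm above it; axes as the dryer's when shut. Turns about y, front edge up, to 83 degrees. A friction hinge holds it where left; raising takes 10 to 15 N at the lever. Hooked shut while the lever is down
- lever: steel latch lever along the middle of the hatch. Origin: its pivot, at x -192, y 0, z 21 mm in the hatch's frame; x along the bar to the tip (rearward when down), y the pivot axis. Bar 16 mm wide (y), 10 thick, 11 mm free under it, 8 to 86 mm from the pivot; then a tip 12 wide, 5 thick, to 103 mm. The tip swings up and forward to 95 degrees; the hook lets go after 25
- lever_grip (a point): point in the middle of the lever's bar, 66 mm from the pivot, where it is best gripped across its 16 mm width. The hatch's top face is 16 mm below it. Stiff: lifting takes about 7 N here, and it stays where left. If it will not rise with 16 N the bolt still holds it; never pull with more than 25 N then
- safety_tab: dark steel thumb piece of the safety bolt, just behind the lever's tip. The bolt slides along y on an aluminium base between two low stops; its tongue lies over the lever's tip and bars it. Pushing the tab to +y (the dryer's left) frees the lever, but only in the last 1.5 mm before the bolt's firm stop. Origin: middle of the tab's underside, 19.3 mm above the hatch's top face
- tab_rib (a point): centre of the tab's upright thumb rib: 24 mm long (x), 8 thick (y), 16 high, top 35 mm above the hatch's top face; base and stops are at most 20 mm above it. Where the bolt starts and where the tab is clamped on it vary: 10 to 28 mm are left to the stop, to be found by feel. It slides at about 5 N and stays where left. Never push it with more than 18 N
- hatch_hinge (a point): the middle of the hatch's hinge line, fixed on the dryer
- jar_center (a point): a small sample jar with a red cap, 45 mm across and 61 mm high, standing loose on the front deck of the dryer; point at its centre 30 mm up. Leave alone
- flask_center (a point): a small glass conical flask, 76 mm across and 102 mm high, standing on the bench to the left of the dryer; point on its axis 50 mm up. Leave alone
- wrench_grip (a point): a wrench lying on the bench to the right of the dryer; point on its handle. Leave alone

How it is judged (in metres and radians):
On the way, in this order (a step that is already met when the one before it is completed fails the run):
1. the safety tab is slid aside (it moves by more than 7.5 mm) (distance of tab_rib from where it was at the start of the episode above 0.0075 m), for 0.2 s.
2. the latch lever is lifted by more than 63 degrees from the hatch (angle between the x axis of lever and the x axis of hatch, either way round above 1.1 rad), for 0.2 s.
At the end, for the whole second after the job is handed in: the hatch stands open by itself, at 40 degrees (0.7 rad) or more and at rest (angle between hatch's own z axis and vertical above 0.7 rad and angular speed of hatch below 0.05 rad/s); the robot touches nothing.
It fails at once if the safety tab is pushed with more than 18 N (contact force between anything else and safety_tab above 18 N).
It fails at once if the lever is forced up against the bolt that still holds it (over 15 N at its tip) (contact force between lever and bolt_c0 above 15 N).
It fails at once if the jar, the flask or the wrench is moved by more than 25 mm (distance of any of jar_center, flask_center, wrench_grip from where it was at the start of the episode above 0.025 m).
It also fails if it takes over 67 s, if anything falls off the work surface, if the arm or the gripper's body presses on something with over 40 N, if the wrist force passes 120 N, or if a joint passes its speed limit or range.

## Working session

There is one attempt and no reset: what is moved stays moved. The work goes in short steps, Python scripts to look and compute and a tool call to move; the robot and the scene stay as the last step left them, time stands still between calls to the robot, and variables do not carry over. Pictures are saved under pics/ and viewed, at most 10 in all, crops included, and the job is handed in when it is done.

Besides the shell and the picture viewer there is one more tool, called after "Emit:" as name(argument=value, ...) on one line, values as JSON. move_arm: Moves the arm, as the interface text tells. Its arguments: {"type":"object","properties":{"series":{"type":"array"},"force":{"type":"number"}},"required":["series"]}

```bash
mkdir -p pics; cat > h.py <<'E'
from plant import *
import numpy as np, cv2, pickle
from scipy.spatial.transform import Rotation as R
def grab(n):
    s=sense(); f=grab_frame(n)
    if n=='wrist':
        T=np.eye(4);T[:3,:3]=R.from_rotvec(s['tcp_rot']).as_matrix();T[:3,3]=s['tool_pos'];f['T']=T@f['mount']
    pickle.dump(f,open(f'{n}.pkl','wb'));return f
def pix(f,u,v,z=None,w=2):
    F=240/np.tan(np.radians(f['fov_y']/2)); d=np.array([(u-f['cx'])/F,(v-f['cy'])/F]);p=d.copy()
    for _ in range(20): p=d/(1+f['k1']*(p@p))
    ray=f['T'][:3,:3]@np.array([p[0],p[1],1]);o=f['T'][:3,3]
    if z is None:
        a=f['range_z'][int(v)-w:int(v)+w+1,int(u)-w:int(u)+w+1];t=np.median(a[a>0])
    else: t=(z-o[2])/ray[2]
    return o+t*ray
E
python3 - <<'E'
from h import *
s=sense();print({k:np.round(v,3) for k,v in s.items()})
for n in('scene','top'):
    f=grab(n);cv2.imwrite(f'pics/{n}0.png',f['img'])
    print(n,f['T'].round(2),f['fov_y'])
E
```

```text
{'time_s': np.float64(0.0), 'joints': array([-1.173,  0.092,  1.232, -0.   ,  1.82 , -0.057]), 'qd': array([ 0.001, -0.002, -0.   ,  0.001,  0.001,  0.001]), 'tau': array([-2.0000e-03, -4.4645e+01, -4.0645e+01,  7.0000e-02,  2.9000e-02,
       -0.0000e+00]), 'tool_pos': array([ 263.601, -539.068,  403.534]), 'tcp_rot': array([-3.059e+00, -7.080e-01,  1.000e-03]), 'wrist_force': array([0.031, 0.727, 0.233]), 'wrist_torque': array([ 0.003, -0.025, -0.017]), 'gripper_force': np.float64(0.0), 'gripper_width': np.float64(87.785)}
scene [[-4.9000e-01  6.8000e-01 -5.5000e-01  9.4707e+02]
 [ 8.7000e-01  3.8000e-01 -3.1000e-01  2.8828e+02]
 [ 0.0000e+00 -6.3000e-01 -7.8000e-01  7.0108e+02]
 [ 0.0000e+00  0.0000e+00  0.0000e+00  1.0000e+00]] 56.350195434563275
top [[-5.0000e-02 -9.8000e-01  2.0000e-01  3.8354e+02]
 [-1.0000e+00  5.0000e-02 -1.0000e-02  5.4650e+01]
 [-0.0000e+00 -2.0000e-01 -9.8000e-01  8.4675e+02]
 [ 0.0000e+00  0.0000e+00  0.0000e+00  1.0000e+00]] 54.24575850818325
```

View pics/top0.png

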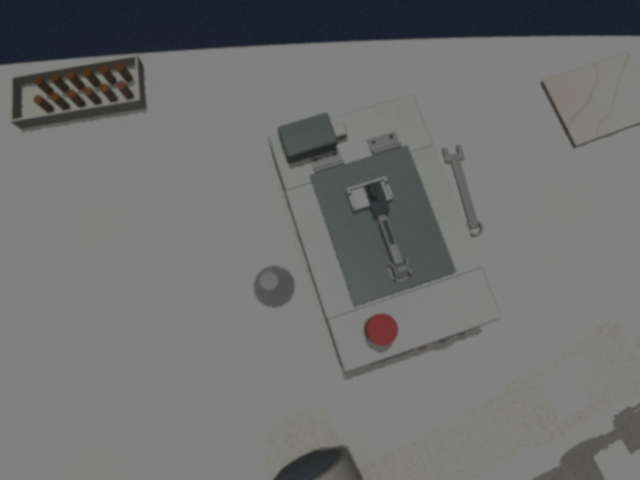

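View pics/scene0.png

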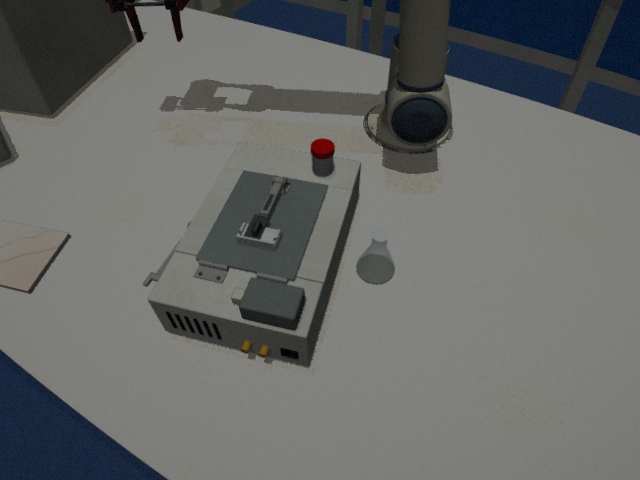

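The top view shows the hatch with corners near (312,176), (408,147), (454,271) and (355,304). The lever runs from its pivot at about (400,271) to the tab at about (376,192). The jar is at (381,330), the flask at (273,286) and the wrench at (463,190). I'll enlarge this area.

```bash
python3 - <<'E'
from h import *
f=pickle.load(open('top.pkl','rb'))
c=cv2.convertScaleAbs(f['img'][140:310,300:470],alpha=1.8)
cv2.imwrite('pics/c1.png',cv2.resize(c,(595,595),interpolation=cv2.INTER_CUBIC))
for n,u,v,z in[('rl',312,176,122.5),('rr',408,147,122.5),('fr',454,271,122.5),('fl',355,304,122.5),('piv',400,271,138.5),('tab',376,188,157),('jar',381,330,176)]: print(n,pix(f,u,v,z).round(1),pix(f,u,v).round(1))
E
```

```text
rl [623.2  44.8 122.5] [623.   44.8 123.2]
rr [ 665.1 -115.7  122.5] [ 666.1 -116.3  119.8]
fr [ 457.  -168.5  122.5] [ 457.2 -169.2  120.3]
fl [414.9 -10.3 122.5] [414.9 -10.4 121.7]
piv [460.  -80.7 138.5] [459.2 -79.3 146.2]
tab [587.4 -51.8 157. ] [591.6 -54.  142.7]
jar [374.2 -39.6 176. ] [374.2 -39.6 176. ]
```

View pics/c1.png

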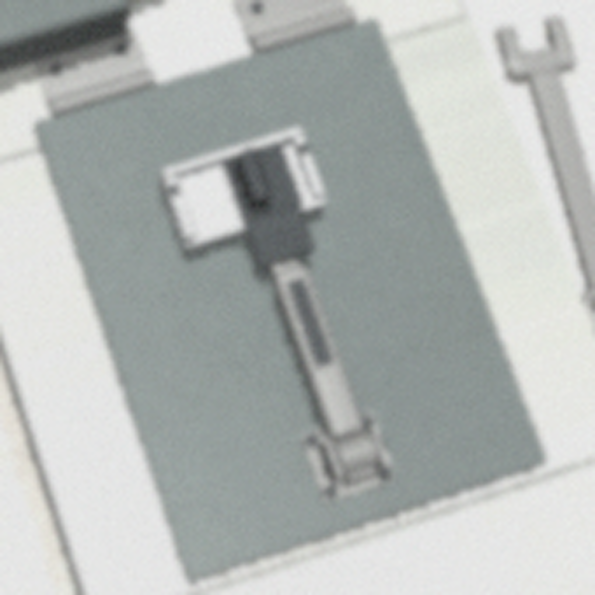

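The crop shows the tab rib at about crop (256,180), which is full (373,191). The lever bar points forward to its pivot at crop (350,462). The tab sits right of centre on its base, with free room to its left (+y). Next I'll work out the approach move for a wrist view.

```bash
cat >> h.py <<'E'
yaw=np.radians(14.4)
def plan(tip,yaw,base='meas',extra=None):
    """tool-frame travel(cm)/rot for tool down with tool y along +-dryer y, fingertips at tip"""
    s=sense();A=R.from_rotvec(s['tcp_rot']);best=None
    for k in(0,np.pi):
        B=R.from_matrix(np.array([[np.cos(yaw+k),np.sin(yaw+k),0],[np.sin(yaw+k),-np.cos(yaw+k),0],[0,0,-1]]).T@np.eye(3)) 
        B=R.from_euler('z',yaw+k)*R.from_euler('x',np.pi)
        r=(A.inv()*B).as_rotvec()
        if best is None or np.linalg.norm(r)<np.linalg.norm(best[0]): best=(r,B)
    tcp=np.array(tip)+[0,0,182]
    d=A.inv().apply(tcp-s['tool_pos'])/10
    print('rot',best[0].round(4),'travel cm',d.round(2));print('tool axes now (cols)',A.as_matrix().round(3).tolist())
E
python3 - <<'E'
from h import *
f=pickle.load(open('top.pkl','rb'))
p=pix(f,373.1,191.4,157);print('rib',p,pix(f,400,272,140))
m=np.array([530,-65]);print(grab_frame('wrist')['mount'].round(2))
plan([565,-60,290],yaw)
E
```

```text
rib [582.18853642 -46.88900353 157.        ] [458.32923971 -80.29678914 140.        ]
[[-0.   -0.96 -0.29 79.78]
 [ 1.   -0.   -0.    0.31]
 [ 0.   -0.29  0.96 20.22]
 [ 0.    0.    0.    1.  ]]
rot [-1.500e-03  1.000e-04  2.035e-01] travel cm [ 48.12 -29.81  -6.77]
tool axes now (cols) [[0.898, 0.439, -0.001], [0.439, -0.898, 0.001], [0.0, -0.001, -1.0]]
```

Emit:
move_arm(series=[{"rot":[0,0,0.05],"travel":[12,-7.5,-6.8],"hand":1},{"rot":[0,0,0.2035],"travel":[48.1,-29.8,-6.8],"hand":0},{"rot":[0,0,0.2035],"travel":[48.1,-29.8,-6.8],"hand":0},{"rot":[0,0,0.2035],"travel":[48.1,-29.8,-6.8],"hand":0},{"rot":[0,0,0.2035],"travel":[48.1,-29.8,-6.8],"hand":0},{"rot":[0,0,0.2035],"travel":[48.1,-29.8,-6.8],"hand":0},{"rot":[0,0,0.2035],"travel":[48.1,-29.8,-6.8],"hand":0},{"rot":[0,0,0.2035],"travel":[48.1,-29.8,-6.8],"hand":0},{"rot":[0,0,0.2035],"travel":[48.1,-29.8,-6.8],"hand":0},{"rot":[0,0,0.2035],"travel":[48.1,-29.8,-6.8],"hand":0},{"rot":[0,0,0.2035],"travel":[48.1,-29.8,-6.8],"hand":0},{"rot":[0,0,0.2035],"travel":[48.1,-29.8,-6.8],"hand":0},{"rot":[0,0,0.2035],"travel":[48.1,-29.8,-6.8],"hand":0},{"rot":[0,0,0.2035],"travel":[48.1,-29.8,-6.8],"hand":0},{"rot":[0,0,0.2035],"travel":[48.1,-29.8,-6.8],"hand":0},{"rot":[0,0,0.2035],"travel":[48.1,-29.8,-6.8],"hand":0},{"rot":[0,0,0.2035],"travel":[48.1,-29.8,-6.8],"hand":0},{"rot":[0,0,0.2035],"travel":[48.1,-29.8,-6.8],"hand":0},{"rot":[0,0,0.2035],"travel":[48.1,-29.8,-6.8],"hand":0},{"rot":[0,0,0.2035],"travel":[48.1,-29.8,-6.8],"hand":0}], force=20)

```text
time_s: 1.82
tool_pos: [564.3, -61.2, 472.8]
tcp_rot: [3.117, 0.391, 0.0]
wrist_force: [-0.0, -0.6, -0.0]
gripper_width: 0.7
gripper_force: 0.0
```

```bash
python3 - <<'E'
from h import *
s=sense();print(s['time_s'],s['tool_pos'],s['qd'].round(2),s['gripper_width'],s['wrist_force'])
f=grab('wrist')
cv2.imwrite('pics/w1.png',cv2.convertScaleAbs(f['img'],alpha=1.6))
E
```

```text
1.8167 [564.28904487 -61.15554119 472.79746093] [ 0.01  0.   -0.    0.   -0.    0.  ] 0.7194069133463121 [-0.01998195 -0.5646181  -0.02848519]
```

View pics/w1.png

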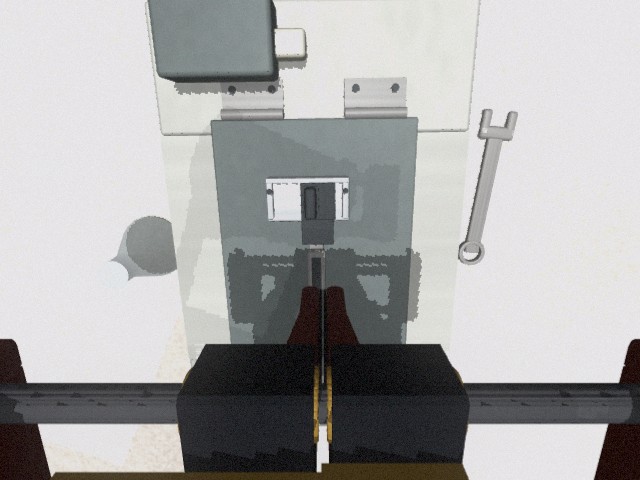

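The wrist view is nearly aligned with the hatch, whose rear edge runs (213,121) to (417,118). The tab is at about (318,205) and its rib at about (309,203). The base spans columns 267–349. I'll enlarge it for pixel-level positions.

```bash
python3 - <<'E'
from h import *
f=pickle.load(open('wrist.pkl','rb'))
c=cv2.convertScaleAbs(f['img'][165:290,255:365],alpha=2.2)
cv2.imwrite('pics/w2.png',cv2.resize(c,None,fx=4.8,fy=4.8,interpolation=cv2.INTER_CUBIC))
for n,u,v in[('rl',213,121),('rr',417,118)]: print(n,pix(f,u,v,122.5))
E
```

```text
rl [625.82866162  46.0883992  122.5       ]
rr [ 668.89858454 -113.91163183  122.5       ]
```

View pics/w2.png

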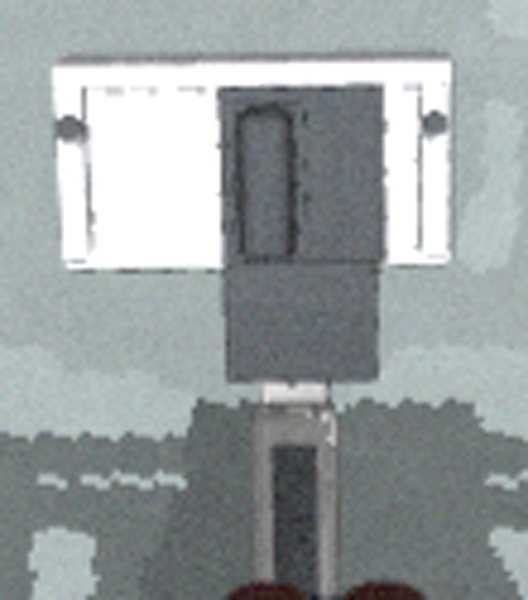

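```bash
python3 - <<'E'
from h import *
f=pickle.load(open('wrist.pkl','rb'))
g=lambda x,y,z=None:pix(f,255+x/4.8,165+y/4.8,z,1)
t=pickle.load(open('top.pkl','rb'))
rib=g(267,183,157.5);print('rib',rib,g(267,183))
a=g(297,420,148.5);b=g(298,560,148.5);p=pix(t,400,272,145)
print('bar',a,b,p,'yaws',[np.degrees(np.arctan2(*(a-q)[[1,0]])) for q in(b,p)])
# gripper tips reference: where do tips appear?
yw=np.radians(14.8);X=np.array([np.cos(yw),np.sin(yw),0]);Y=np.array([-X[1],X[0],0])
rc=(np.array([625.8,46.1,122.5])+[668.9,-113.9,122.5])/2
for n,q in(('rib',rib),('a',a),('b',b),('p',p)): print(n,'rel hinge',(q-rc)@X,(q-rc)@Y)
plan(rib-32*Y+[0,0,170-157.5],yw)
E
```

```text
rib [586.3757385  -46.34440647 157.5       ] [586.37803743 -46.34421269 157.5122583 ]
bar [545.91460499 -61.29845443 148.5       ] [520.84491447 -67.74478361 148.5       ] [457.80012931 -79.34211139 145.        ] yaws [np.float64(14.420424426144994), np.float64(11.572763535061355)]
rib rel hinge -62.13021296911239 3.544073209612898
a rel hinge -105.06893128685492 -0.5782251930337226
b rel hinge -130.95358187135372 -0.4067409245007511
p rel hinge -194.86924287243065 4.485214262861757
rot [ 0.0002 -0.0003 -0.0087] travel cm [ 2.52  2.32 12.08]
tool axes now (cols) [[0.969, 0.247, 0.0], [0.247, -0.969, -0.0], [0.0, 0.0, -1.0]]
```

Emit:
move_arm(series=[{"rot":[0,0,-0.008],"travel":[2.5,1.9,3],"hand":0},{"rot":[0,0,-0.008],"travel":[2.5,1.9,6],"hand":0},{"rot":[0,0,-0.008],"travel":[2.5,1.9,9],"hand":0},{"rot":[0,0,-0.008],"travel":[2.5,1.9,11.5],"hand":0},{"rot":[0,0,-0.008],"travel":[2.5,1.9,12.8],"hand":0},{"rot":[0,0,-0.008],"travel":[2.5,1.9,13.5],"hand":0},{"rot":[0,0,-0.008],"travel":[2.5,1.9,14.0],"hand":0},{"rot":[0,0,-0.008],"travel":[2.5,1.9,14.0],"hand":0},{"rot":[0,0,-0.008],"travel":[2.5,1.9,14.0],"hand":0}])

```text
time_s: 2.62
tool_pos: [593.8, -72.3, 334.5]
tcp_rot: [3.114, 0.406, 0.004]
wrist_force: [0.4, -0.9, -0.7]
gripper_width: 0.5
gripper_force: 0.0
```

```bash
cat >> h.py <<'E'
yw=np.radians(14.8);X=np.array([np.cos(yw),np.sin(yw),0]);Y=np.array([-X[1],X[0],0])
HG=np.array([647.4,-33.9,117.5]);rib=np.array([586.4,-46.3,157.5])
def st():
    s=sense();p=s['tool_pos']-[0,0,182];q=p-HG
    print('t',round(s['time_s'],2),'tip',p.round(1),'rel hinge',round(q@X,2),round(q@Y,2),'from rib Y',round((p-rib)@Y,2),'F XYZ',round(s['wrist_force']@X,2),round(s['wrist_force']@Y,2),round(s['wrist_force'][2],2),'w',round(s['gripper_width'],1))
E
python3 - <<'E'
from h import *
st();f=grab('wrist')
cv2.imwrite('pics/w3.png',cv2.convertScaleAbs(f['img'],alpha=2))
E
```

```text
t 2.62 tip [593.8 -72.3 152.5] rel hinge -61.59 -23.44 from rib Y -27.03 F XYZ 0.12 -1.0 -0.71 w 0.5
```

View pics/w3.png

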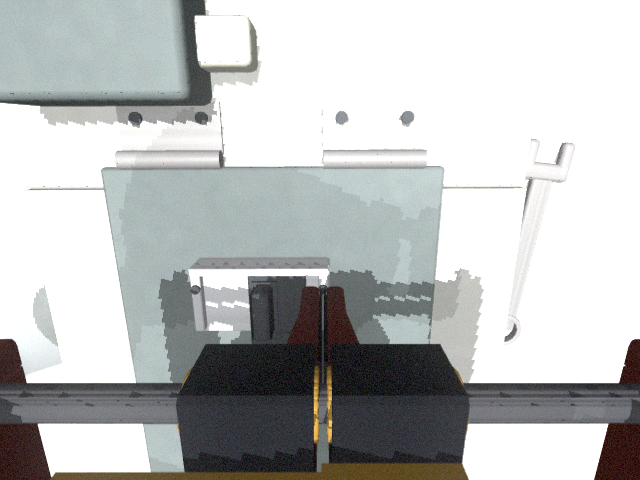

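The view shows the closed fingertips at (323,290), the rib just left at (262,310), and a clear gap of about 12 mm. At least 10 mm of travel is left after contact, so I'll approach in one go and then feel my way.

Emit:
move_arm(series=[{"rot":[0,0,0],"travel":[0,-0.3,0.2],"hand":0},{"rot":[0,0,0],"travel":[0,-0.6,0.2],"hand":0},{"rot":[0,0,0],"travel":[0,-0.8,0.2],"hand":0},{"rot":[0,0,0],"travel":[0,-1.0,0.2],"hand":0},{"rot":[0,0,0],"travel":[0,-1.1,0.2],"hand":0},{"rot":[0,0,0],"travel":[0,-1.2,0.2],"hand":0},{"rot":[0,0,0],"travel":[0,-1.3,0.2],"hand":0},{"rot":[0,0,0],"travel":[0,-1.4,0.2],"hand":0},{"rot":[0,0,0],"travel":[0,-1.5,0.2],"hand":0},{"rot":[0,0,0],"travel":[0,-1.6,0.2],"hand":0}])

```text
time_s: 3.5
tool_pos: [589.7, -57.5, 330.6]
tcp_rot: [3.113, 0.404, 0.001]
wrist_force: [2.2, -7.0, -1.5]
gripper_width: 0.5
gripper_force: 3.4
```

```bash
python3 -c "
from h import *
st()"
```

```text
t 3.5 tip [589.7 -57.5 148.6] rel hinge -61.77 -8.09 from rib Y -11.69 F XYZ 0.32 -7.31 -1.5 w 0.5
```

Emit:
move_arm(series=[{"rot":[0,0,0],"travel":[0,-0.1,-0.1],"hand":0},{"rot":[0,0,0],"travel":[0,-0.2,-0.1],"hand":0},{"rot":[0,0,0],"travel":[0,-0.3,-0.1],"hand":0},{"rot":[0,0,0],"travel":[0,-0.4,-0.1],"hand":0},{"rot":[0,0,0],"travel":[0,-0.5,-0.1],"hand":0},{"rot":[0,0,0],"travel":[0,-0.5,-0.1],"hand":0}])

```text
time_s: 4.0
tool_pos: [588.5, -53.2, 331.0]
tcp_rot: [3.112, 0.403, -0.0]
wrist_force: [2.5, -5.6, -2.8]
gripper_width: 0.3
gripper_force: 3.5
```

```bash
python3 -c "
from h import *
st()"
```

```text
t 4.0 tip [588.5 -53.2 149. ] rel hinge -61.87 -3.66 from rib Y -7.25 F XYZ 1.02 -6.1 -2.77 w 0.3
```

Emit:
move_arm(series=[{"rot":[0,0,0],"travel":[0,-0.1,0],"hand":0},{"rot":[0,0,0],"travel":[0,-0.2,0],"hand":0}])

```text
time_s: 4.17
tool_pos: [588.0, -51.5, 331.1]
tcp_rot: [3.112, 0.403, 0.0]
wrist_force: [3.2, -7.1, -2.9]
gripper_width: 0.8
gripper_force: 3.8
```

Emit:
move_arm(series=[{"rot":[0,0,0],"travel":[0,-0.07,0],"hand":0},{"rot":[0,0,0],"travel":[0,-0.1,0],"hand":0}])

```text
time_s: 4.33
tool_pos: [587.8, -50.4, 331.1]
tcp_rot: [3.112, 0.403, 0.0]
wrist_force: [2.8, -6.9, -2.9]
gripper_width: 0.2
gripper_force: 3.7
```

Emit:
move_arm(series=[{"rot":[0,0,0],"travel":[0,-0.07,0],"hand":0}])

```text
time_s: 4.42
tool_pos: [587.6, -49.8, 331.1]
tcp_rot: [3.112, 0.403, 0.0]
wrist_force: [2.7, -6.5, -2.7]
gripper_width: 0.5
gripper_force: 3.7
```

```bash
python3 -c "
from h import *
st()"
```

```text
t 4.42 tip [587.6 -49.8 149.1] rel hinge -61.87 -0.1 from rib Y -3.7 F XYZ 0.94 -6.96 -2.73 w 0.5
```

Emit:
move_arm(series=[{"rot":[0,0,0],"travel":[0,-0.07,0],"hand":0}])

```text
time_s: 4.5
tool_pos: [587.4, -49.1, 331.0]
tcp_rot: [3.112, 0.403, -0.0]
wrist_force: [3.0, -7.2, -2.9]
gripper_width: 0.5
gripper_force: 3.7
```

Emit:
move_arm(series=[{"rot":[0,0,0],"travel":[0,-0.07,0],"hand":0}])

```text
time_s: 4.58
tool_pos: [587.2, -48.4, 331.1]
tcp_rot: [3.112, 0.403, 0.0]
wrist_force: [2.0, -7.2, -3.8]
gripper_width: 0.2
gripper_force: 3.6
```

Emit:
move_arm(series=[{"rot":[0,0,0],"travel":[0,-0.07,0],"hand":0}])

```text
time_s: 4.67
tool_pos: [587.0, -47.7, 331.1]
tcp_rot: [3.112, 0.403, -0.0]
wrist_force: [2.2, -7.0, -2.9]
gripper_width: 0.5
gripper_force: 3.6
```

Emit:
move_arm(series=[{"rot":[0,0,0],"travel":[0,-0.07,0],"hand":0}])

```text
time_s: 4.75
tool_pos: [586.9, -47.0, 331.0]
tcp_rot: [3.112, 0.403, -0.0]
wrist_force: [2.1, -6.1, -2.5]
gripper_width: 0.4
gripper_force: 3.6
```

Emit:
move_arm(series=[{"rot":[0,0,0],"travel":[0,-0.07,0],"hand":0}])

```text
time_s: 4.83
tool_pos: [586.7, -46.4, 331.0]
tcp_rot: [3.112, 0.403, -0.0]
wrist_force: [2.7, -7.1, -3.5]
gripper_width: 0.4
gripper_force: 3.6
```

Emit:
move_arm(series=[{"rot":[0,0,0],"travel":[0,-0.07,0],"hand":0}])

```text
time_s: 4.92
tool_pos: [586.5, -45.7, 331.0]
tcp_rot: [3.112, 0.403, -0.0]
wrist_force: [2.3, -6.0, -2.9]
gripper_width: 0.6
gripper_force: 3.5
```

Emit:
move_arm(series=[{"rot":[0,0,0],"travel":[0,-0.08,0],"hand":0}])

```text
time_s: 5.0
tool_pos: [586.3, -44.9, 331.1]
tcp_rot: [3.112, 0.403, -0.0]
wrist_force: [3.0, -6.8, -3.3]
gripper_width: 0.7
gripper_force: 3.5
```

Emit:
move_arm(series=[{"rot":[0,0,0],"travel":[0,-0.08,0],"hand":0}])

```text
time_s: 5.08
tool_pos: [586.1, -44.1, 331.0]
tcp_rot: [3.112, 0.403, -0.0]
wrist_force: [3.0, -6.4, -3.1]
gripper_width: 0.5
gripper_force: 3.5
```

Emit:
move_arm(series=[{"rot":[0,0,0],"travel":[0,-0.08,0],"hand":0}])

```text
time_s: 5.17
tool_pos: [585.9, -43.3, 331.0]
tcp_rot: [3.112, 0.403, -0.0]
wrist_force: [2.3, -7.4, -2.3]
gripper_width: 0.5
gripper_force: 3.4
```

Emit:
move_arm(series=[{"rot":[0,0,0],"travel":[0,-0.08,0],"hand":0}])

```text
time_s: 5.25
tool_pos: [585.7, -42.5, 331.1]
tcp_rot: [3.113, 0.403, -0.0]
wrist_force: [2.0, -6.0, -1.7]
gripper_width: 0.0
gripper_force: 3.4
```

Emit:
move_arm(series=[{"rot":[0,0,0],"travel":[0,-0.08,0],"hand":0}])

```text
time_s: 5.33
tool_pos: [585.4, -41.7, 331.0]
tcp_rot: [3.113, 0.403, -0.0]
wrist_force: [2.3, -6.0, -2.3]
gripper_width: 0.3
gripper_force: 3.3
```

Emit:
move_arm(series=[{"rot":[0,0,0],"travel":[0,-0.08,0],"hand":0}])

```text
time_s: 5.42
tool_pos: [585.2, -40.9, 331.0]
tcp_rot: [3.113, 0.403, -0.0]
wrist_force: [2.4, -6.5, -2.2]
gripper_width: 0.4
gripper_force: 3.3
```

Emit:
move_arm(series=[{"rot":[0,0,0],"travel":[0,-0.08,0],"hand":0}])

```text
time_s: 5.5
tool_pos: [585.0, -40.1, 331.0]
tcp_rot: [3.113, 0.403, -0.0]
wrist_force: [2.1, -6.6, -2.5]
gripper_width: 0.5
gripper_force: 3.2
```

Emit:
move_arm(series=[{"rot":[0,0,0],"travel":[0,-0.08,0],"hand":0}])

```text
time_s: 5.58
tool_pos: [584.8, -39.3, 331.0]
tcp_rot: [3.113, 0.403, -0.001]
wrist_force: [1.7, -5.4, -2.3]
gripper_width: 0.3
gripper_force: 3.1
```

Emit:
move_arm(series=[{"rot":[0,0,0],"travel":[0,-0.08,0],"hand":0}])

```text
time_s: 5.67
tool_pos: [584.6, -38.5, 331.0]
tcp_rot: [3.113, 0.403, -0.001]
wrist_force: [2.3, -5.8, -2.1]
gripper_width: 0.7
gripper_force: 2.9
```

Emit:
move_arm(series=[{"rot":[0,0,0],"travel":[0,-0.08,0],"hand":0}])

```text
time_s: 5.75
tool_pos: [584.4, -37.6, 331.0]
tcp_rot: [3.113, 0.403, -0.001]
wrist_force: [1.2, -4.3, -2.1]
gripper_width: 0.6
gripper_force: 2.5
```

Emit:
move_arm(series=[{"rot":[0,0,0],"travel":[0,-0.07,0],"hand":0}])

```text
time_s: 5.83
tool_pos: [584.2, -36.9, 331.0]
tcp_rot: [3.113, 0.404, -0.001]
wrist_force: [2.1, -4.8, -3.1]
gripper_width: -0.1
gripper_force: 2.5
```

```bash
python3 - <<'E'
from h import *
st();f=grab('wrist')
c=cv2.convertScaleAbs(f['img'][230:350,160:360],alpha=2.2)
cv2.imwrite('pics/w4.png',cv2.resize(c,None,fx=4,fy=4,interpolation=cv2.INTER_CUBIC))
E
```

```text
t 5.83 tip [584.2 -36.9 149. ] rel hinge -61.88 13.3 from rib Y 9.7 F XYZ 0.84 -5.22 -3.12 w -0.1
```

View pics/w4.png

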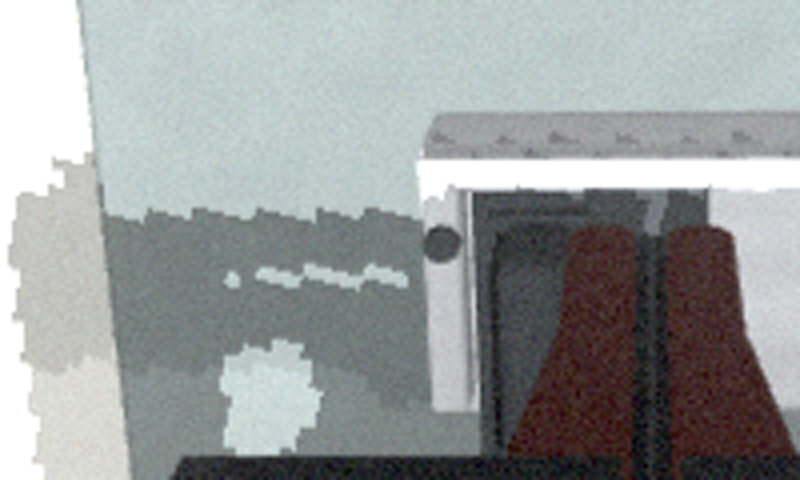

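The tab's left edge (crop x≈475) is about 1 mm short of the stop (x≈465), and the finger bears on the rib. I'll take smaller steps from here.

Emit:
move_arm(series=[{"rot":[0,0,0],"travel":[0,-0.06,0],"hand":0}])

```text
time_s: 5.97
tool_pos: [584.0, -36.1, 331.0]
tcp_rot: [3.114, 0.404, -0.001]
wrist_force: [2.2, -6.7, -4.4]
gripper_width: 1.0
gripper_force: 3.3
```

Emit:
move_arm(series=[{"rot":[0,0,0],"travel":[0,-0.05,0],"hand":0}])

```text
time_s: 6.05
tool_pos: [583.9, -35.9, 331.0]
tcp_rot: [3.113, 0.403, -0.001]
wrist_force: [2.4, -7.4, -3.4]
gripper_width: 0.4
gripper_force: 4.1
```

Emit:
move_arm(series=[{"rot":[0,0,0],"travel":[0,-0.05,0],"hand":0}])

```text
time_s: 6.13
tool_pos: [583.9, -35.8, 331.1]
tcp_rot: [3.112, 0.403, -0.0]
wrist_force: [3.4, -9.4, -3.4]
gripper_width: -0.0
gripper_force: 4.8
```

Emit:
move_arm(series=[{"rot":[0,0,0],"travel":[0,-0.05,0],"hand":0}])

```text
time_s: 6.22
tool_pos: [583.8, -35.6, 331.1]
tcp_rot: [3.111, 0.402, -0.0]
wrist_force: [4.0, -11.2, -3.4]
gripper_width: 0.6
gripper_force: 5.5
```

Movement has stopped and the force has risen to about 11 N, so the bolt is at its firm stop. I'll retreat and go to the lever.

Emit:
move_arm(series=[{"rot":[0,0,0],"travel":[0,0.8,0],"hand":0},{"rot":[0,0,0],"travel":[0,1.2,-1.5],"hand":0},{"rot":[0,0,0],"travel":[0,1.7,-4],"hand":0},{"rot":[0,0,0],"travel":[-3,1.7,-4],"hand":0.55},{"rot":[0,0,0],"travel":[-6.4,1.7,-4],"hand":0.55},{"rot":[0,0,0],"travel":[-6.4,1.7,-4],"hand":0.55},{"rot":[0,0,0],"travel":[-6.4,1.7,-4],"hand":0.55},{"rot":[0,0,0],"travel":[-6.4,1.7,-4],"hand":0.55},{"rot":[0,0,0],"travel":[-6.4,1.7,-4],"hand":0.55}])

```text
time_s: 6.97
tool_pos: [526.7, -66.4, 371.9]
tcp_rot: [-3.115, -0.407, -0.001]
wrist_force: [0.3, -0.1, -0.6]
gripper_width: 36.9
gripper_force: 0.0
```

```bash
python3 - <<'E'
from h import *
st();f=grab('wrist')
cv2.imwrite('pics/w5.png',cv2.convertScaleAbs(f['img'],alpha=2))
E
```

```text
t 6.97 tip [526.7 -66.4 189.9] rel hinge -125.04 -0.62 from rib Y -4.21 F XYZ 0.31 -0.18 -0.58 w 36.9
```

View pics/w5.png

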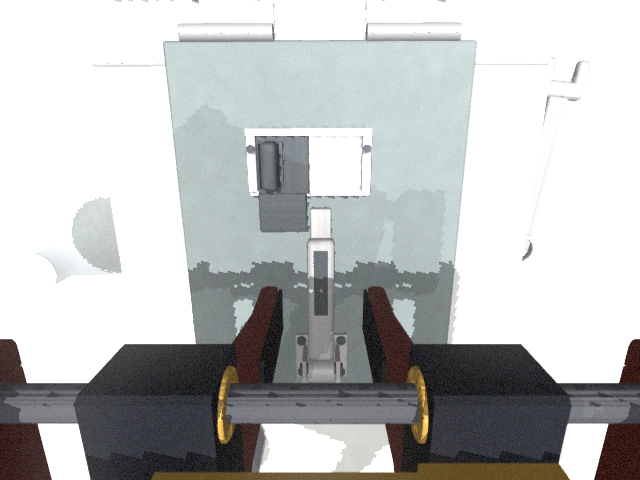

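The bolt's tongue ends at column 309 and the lever tip starts at 310, so the tip is free. The lever (column 320) is centred between the fingers. I'll descend and grip.

Emit:
move_arm(series=[{"rot":[0,0,0],"travel":[0,0,2],"hand":0.5},{"rot":[0,0,0],"travel":[0,0,4],"hand":0.5},{"rot":[0,0,0],"travel":[0,0,5.3],"hand":0.5},{"rot":[0,0,0],"travel":[0,0,6.0],"hand":0.5},{"rot":[0,0,0],"travel":[0,0,6.1],"hand":0.5},{"rot":[0,0,0],"travel":[0,0,6.1],"hand":0},{"rot":[0,0,0],"travel":[0,0,6.1],"hand":0},{"rot":[0,0,0],"travel":[0,0,6.1],"hand":0},{"rot":[0,0,0],"travel":[0,0,6.1],"hand":0},{"rot":[0,0,0],"travel":[0,0,6.1],"hand":0},{"rot":[0,0,0],"travel":[0,0,6.1],"hand":0}], force=30)

```text
time_s: 7.93
tool_pos: [526.0, -65.9, 311.7]
tcp_rot: [-3.113, -0.407, -0.002]
wrist_force: [-1.7, 4.5, 3.5]
gripper_width: 15.6
gripper_force: 30.0
```

```bash
python3 -c "
from h import *
st()
for a in (5,15,25,35,45,55,65,75,85): # lever lift from rest (tool down)
    t=np.radians(a);print('lever',a,'dx,dz cm',round(6.6*(np.cos(t)-1),2),round(-6.6*np.sin(t),2))
a=np.radians(85);gx,gz=-192+66*np.cos(a),21+66*np.sin(a)
for th in range(0,61,5):
    t=np.radians(th);x=gx*np.cos(t)+gz*np.sin(t);z=-gx*np.sin(t)+gz*np.cos(t);print('hatch',th,'dx,dz cm',round((x-gx)/10,2),round(-(z-gz)/10,2))
"
```

```text
t 7.93 tip [526.  -65.9 129.7] rel hinge -125.53 0.1 from rib Y -3.5 F XYZ -0.51 4.78 3.53 w 15.6
lever 5 dx,dz cm -0.03 -0.58
lever 15 dx,dz cm -0.22 -1.71
lever 25 dx,dz cm -0.62 -2.79
lever 35 dx,dz cm -1.19 -3.79
lever 45 dx,dz cm -1.93 -4.67
lever 55 dx,dz cm -2.81 -5.41
lever 65 dx,dz cm -3.81 -5.98
lever 75 dx,dz cm -4.89 -6.38
lever 85 dx,dz cm -6.02 -6.57
hatch 0 dx,dz cm 0.0 -0.0
hatch 5 dx,dz cm 0.83 -1.59
hatch 10 dx,dz cm 1.79 -3.1
hatch 15 dx,dz cm 2.88 -4.52
hatch 20 dx,dz cm 4.09 -5.85
hatch 25 dx,dz cm 5.41 -7.06
hatch 30 dx,dz cm 6.83 -8.15
hatch 35 dx,dz cm 8.34 -9.11
hatch 40 dx,dz cm 9.93 -9.94
hatch 45 dx,dz cm 11.59 -10.63
hatch 50 dx,dz cm 13.3 -11.17
hatch 55 dx,dz cm 15.05 -11.56
hatch 60 dx,dz cm 16.83 -11.79
```

Gripped at 15.6 mm. A gentle test lift first.

Emit:
move_arm(series=[{"rot":[0,0,0],"travel":[0,0,-0.15],"hand":0},{"rot":[0,0,0],"travel":[0,0,-0.25],"hand":0},{"rot":[0,0,0],"travel":[0,0,-0.25],"hand":0}], force=22)

```text
time_s: 8.18
tool_pos: [526.2, -65.9, 312.0]
tcp_rot: [-3.113, -0.408, 0.0]
wrist_force: [2.2, 4.3, -5.1]
gripper_width: 16.0
gripper_force: 22.0
```

Emit:
move_arm(series=[{"rot":[0,0,0],"travel":[0,0,-0.1],"hand":0},{"rot":[0,0,0],"travel":[0,0,-0.15],"hand":0},{"rot":[0,0,0],"travel":[0,0,-0.15],"hand":0}])

```text
time_s: 8.43
tool_pos: [526.3, -65.9, 312.7]
tcp_rot: [-3.112, -0.407, 0.002]
wrist_force: [4.1, 5.1, -8.0]
gripper_width: 15.8
gripper_force: 22.0
```

Emit:
move_arm(series=[{"rot":[0,0,0],"travel":[0,0,-0.08],"hand":0},{"rot":[0,0,0],"travel":[0,0,-0.15],"hand":0},{"rot":[0,0,0],"travel":[0,0,-0.15],"hand":0}])

```text
time_s: 8.68
tool_pos: [526.1, -66.0, 314.0]
tcp_rot: [-3.112, -0.407, 0.003]
wrist_force: [1.7, 4.9, -9.3]
gripper_width: 15.6
gripper_force: 22.0
```

Emit:
move_arm(series=[{"rot":[0,0,0],"travel":[0,0,-0.1],"hand":0},{"rot":[0,0,0],"travel":[0,0,-0.2],"hand":0},{"rot":[0,0,0],"travel":[-0.03,0,-0.3],"hand":0}])

```text
time_s: 8.93
tool_pos: [525.7, -66.1, 317.2]
tcp_rot: [-3.113, -0.407, 0.004]
wrist_force: [1.2, 5.9, -9.2]
gripper_width: 15.8
gripper_force: 22.0
```

It rises freely, so I'll continue along the arc.

Emit:
move_arm(series=[{"rot":[0,0,0],"travel":[-0.08,0,-0.57],"hand":0},{"rot":[0,0,0],"travel":[-0.19,0,-1.13],"hand":0},{"rot":[0,0,0],"travel":[-0.37,0,-1.68],"hand":0},{"rot":[0,0,0],"travel":[-0.59,0,-2.21],"hand":0},{"rot":[0,0,0],"travel":[-0.86,0,-2.72],"hand":0},{"rot":[0,0,0],"travel":[-1.16,0,-3.21],"hand":0},{"rot":[0,0,0],"travel":[-1.51,0,-3.66],"hand":0},{"rot":[0,0,0],"travel":[-1.9,0,-4.09],"hand":0},{"rot":[0,0,0],"travel":[-1.9,0,-4.09],"hand":0}])

```text
time_s: 9.68
tool_pos: [506.6, -71.2, 360.1]
tcp_rot: [-3.113, -0.407, 0.004]
wrist_force: [-3.3, 6.7, -4.8]
gripper_width: 15.8
gripper_force: 22.0
```

```bash
python3 -c "
from h import *
st()"
```

```text
t 9.68 tip [506.6 -71.2 178.1] rel hinge -145.68 -0.12 from rib Y -3.71 F XYZ -1.44 7.3 -4.76 w 15.8
```

Emit:
move_arm(series=[{"rot":[0,0,0],"travel":[-0.42,0,-0.35],"hand":0},{"rot":[0,0,0],"travel":[-0.88,0,-0.68],"hand":0},{"rot":[0,0,0],"travel":[-1.37,0,-0.97],"hand":0},{"rot":[0,0,0],"travel":[-1.88,0,-1.22],"hand":0},{"rot":[0,0,0],"travel":[-2.41,0,-1.43],"hand":0},{"rot":[0,0,0],"travel":[-2.96,0,-1.6],"hand":0},{"rot":[0,0,0],"travel":[-3.5,0,-1.72],"hand":0},{"rot":[0,0,0],"travel":[-4.1,0,-1.8],"hand":0},{"rot":[0,0,0],"travel":[-4.1,0,-1.8],"hand":0},{"rot":[0,0,0],"travel":[-4.1,0,-1.8],"hand":0},{"rot":[0,0,0],"travel":[-4.1,0,-1.8],"hand":0}])

```text
time_s: 10.6
tool_pos: [467.7, -81.4, 380.5]
tcp_rot: [-3.114, -0.408, -0.007]
wrist_force: [1.1, 7.7, 0.5]
gripper_width: 14.9
gripper_force: 22.0
```

```bash
python3 - <<'E'
from h import *
st();f=grab('scene')
c=cv2.convertScaleAbs(f['img'][40:340,120:420],alpha=1.8)
cv2.imwrite('pics/s2.png',cv2.resize(c,None,fx=2,fy=2))
E
```

```text
t 10.6 tip [467.7 -81.4 198.5] rel hinge -185.89 0.02 from rib Y -3.58 F XYZ 3.05 7.17 0.49 w 14.9
```

View pics/s2.png

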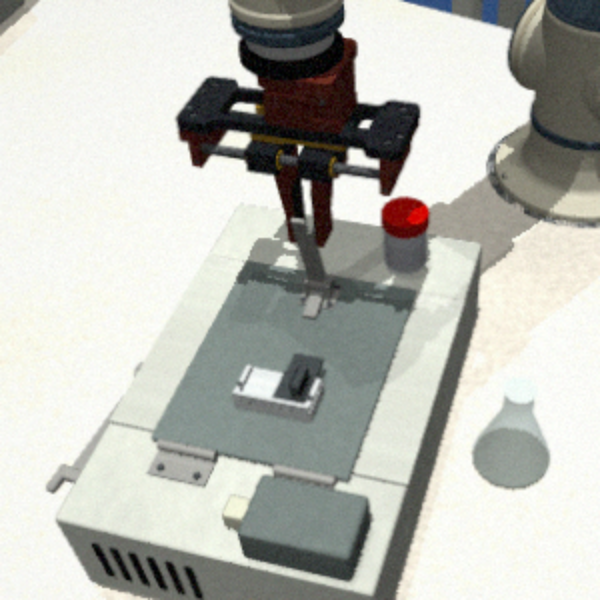

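The lever stands nearly upright in the grip, the hatch is still shut, and the jar, flask and wrench are undisturbed. Next I'll raise the hatch along its arc.

Emit:
move_arm(series=[{"rot":[0,0,0],"travel":[0.1,0,-0.3],"hand":0},{"rot":[0,0,0],"travel":[0.3,0,-0.8],"hand":0},{"rot":[0,0,0],"travel":[0.55,0,-1.2],"hand":0},{"rot":[0,0,0],"travel":[0.83,0,-1.7],"hand":0},{"rot":[0,0,0],"travel":[1.3,0,-2.4],"hand":0},{"rot":[0,0,0],"travel":[1.79,0,-3.2],"hand":0},{"rot":[0,0,0],"travel":[2.33,0,-3.9],"hand":0},{"rot":[0,0,0],"travel":[2.88,0,-4.6],"hand":0},{"rot":[0,0,0],"travel":[3.48,0,-5.3],"hand":0},{"rot":[0,0,0],"travel":[4.1,0,-5.95],"hand":0},{"rot":[0,0,0],"travel":[4.1,0,-5.95],"hand":0}], force=35)

```text
time_s: 11.57
tool_pos: [507.6, -71.1, 437.2]
tcp_rot: [-3.113, -0.407, 0.006]
wrist_force: [-2.9, 5.9, -8.2]
gripper_width: 13.9
gripper_force: 35.0
```

```bash
python3 -c "
from h import *
st()"
```

```text
t 11.57 tip [507.6 -71.1 255.2] rel hinge -144.68 -0.21 from rib Y -3.8 F XYZ -1.26 6.4 -8.18 w 13.9
```

Emit:
move_arm(series=[{"rot":[0,0,0],"travel":[0.65,0,-0.62],"hand":0},{"rot":[0,0,0],"travel":[1.32,0,-1.21],"hand":0},{"rot":[0,0,0],"travel":[2.02,0,-1.77],"hand":0},{"rot":[0,0,0],"travel":[2.74,0,-2.3],"hand":0},{"rot":[0,0,0],"travel":[3.48,0,-2.8],"hand":0},{"rot":[0,0,0],"travel":[4.25,0,-3.26],"hand":0},{"rot":[0,0,0],"travel":[5.03,0,-3.69],"hand":0},{"rot":[0,0,0],"travel":[5.84,0,-4.09],"hand":0},{"rot":[0,0,0],"travel":[6.66,0,-4.45],"hand":0},{"rot":[0,0,0],"travel":[7.5,0,-4.78],"hand":0},{"rot":[0,0,0],"travel":[8.35,0,-5.07],"hand":0},{"rot":[0,0,0],"travel":[9.21,0,-5.32],"hand":0},{"rot":[0,0,0],"travel":[10.1,0,-5.53],"hand":0},{"rot":[0,0,0],"travel":[10.96,0,-5.71],"hand":0},{"rot":[0,0,0],"travel":[10.96,0,-5.71],"hand":0},{"rot":[0,0,0],"travel":[10.96,0,-5.71],"hand":0}])

```text
time_s: 12.9
tool_pos: [613.0, -42.7, 494.5]
tcp_rot: [-3.113, -0.408, 0.006]
wrist_force: [-4.9, 6.5, -5.9]
gripper_width: 14.6
gripper_force: 35.0
```

```bash
python3 - <<'E'
from h import *
st();f=grab('scene')
c=cv2.convertScaleAbs(f['img'][0:300,120:420],alpha=1.8)
cv2.imwrite('pics/s3.png',cv2.resize(c,None,fx=2,fy=2))
E
```

```text
t 12.9 tip [613.  -42.7 312.5] rel hinge -35.47 0.24 from rib Y -3.35 F XYZ -3.06 7.53 -5.93 w 14.6
```

View pics/s3.png

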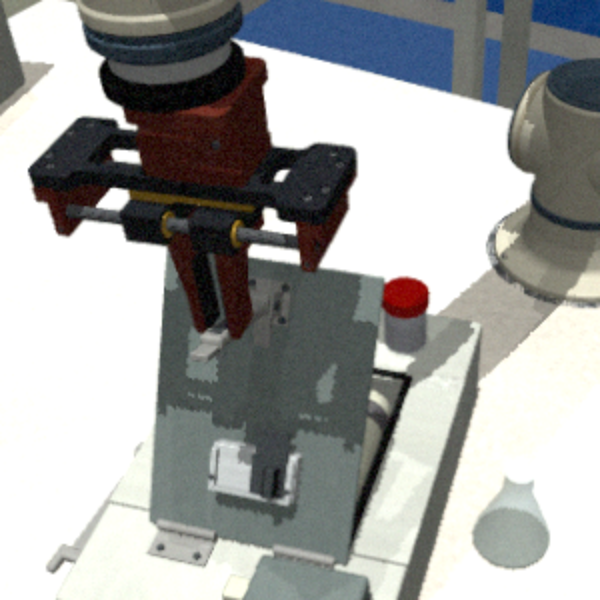

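The hatch stands at about 53° with the lever in the grip. I'll release it and move straight up.

Emit:
move_arm(series=[{"rot":[0,0,0],"travel":[0,0,0],"hand":0.5},{"rot":[0,0,0],"travel":[0,0,0],"hand":0.5},{"rot":[0,0,0],"travel":[0,0,0],"hand":0.5},{"rot":[0,0,0],"travel":[0,0,0],"hand":0.5},{"rot":[0,0,0],"travel":[0,0,0],"hand":0.5},{"rot":[0,0,0],"travel":[0.3,0,-1],"hand":0.5},{"rot":[0,0,0],"travel":[0.6,0,-3],"hand":0.5},{"rot":[0,0,0],"travel":[1,0,-6],"hand":0.5},{"rot":[0,0,0],"travel":[1,0,-9],"hand":0.5},{"rot":[0,0,0],"travel":[1,0,-11],"hand":0.5},{"rot":[0,0,0],"travel":[1,0,-11],"hand":0.5},{"rot":[0,0,0],"travel":[1,0,-11],"hand":0.5},{"rot":[0,0,0],"travel":[1,0,-11],"hand":0.5},{"rot":[0,0,0],"travel":[1,0,-11],"hand":0.5}])

```text
time_s: 14.12
tool_pos: [623.6, -41.2, 602.6]
tcp_rot: [-3.115, -0.406, 0.005]
wrist_force: [-1.2, -0.9, -1.2]
gripper_width: 44.1
gripper_force: 0.0
```

```bash
python3 - <<'E'
from h import *
st();a=pickle.load(open('scene.pkl','rb'));f=grab('scene')
# hatch plane from depth: patch at lower hatch, and comparison with before release
for g in(a,f):
    P=np.array([pix(g,u,v) for u,v in[(120+190/2,430/2),(120+180/2,500/2),(120+325/2,500/2),(120+335/2,440/2),(120+350/2,320/2)]])
    n=np.linalg.svd(P-P.mean(0))[2][2];print('tilt deg',np.degrees(np.arccos(abs(n[2]))),P[:,2].round())
E
```

```text
t 14.12 tip [623.6 -41.2 420.6] rel hinge -24.87 -0.95 from rib Y -4.54 F XYZ -1.4 -0.59 -1.17 w 44.1
tilt deg 54.843359383478756 [189. 141. 161. 200. 274.]
tilt deg 54.999739997402166 [189. 141. 161. 200. 275.]
```

The hatch holds at 55° by itself and the arm is clear, so I'm handing in.

```bash
python3 -c "
from plant import *
print(sign_off())"
```

```text
the job is handed in; nothing more can be done
None
```

I handed the job in at about 14 s with the hatch standing open by itself at about 55° and the arm clear of it; the tab was slid to its stop (about 11 N at the wrist), the lever lifted to about 85°, and the jar, flask and wrench were not touched (no verdict came back).

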